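Dot two key tags with the automatic punch

TASK

Take the automatic punch out of its stand and put an inspection dot in the centre of the round key tag, then in the centre of the square one: hold the punch upright, press straight down until its spring trips with a snap, and ease off without driving it hard against its stop. Leave the long tag and the other things on the desk alone, and put the punch back upright, fully home in its stand.

Things in the scene. Friction and masses are not known exactly. Their poses are not given: they have to be found in the camera images.
- punch: Loose automatic punch, about 0.25 kg, 150 mm long, standing nose down in its stand at first. Steel sleeve 26 mm in diameter from 38 to 150 mm above the origin (tapering above 142 mm; dark knurled rings 27 mm wide from 82 to 132 mm); below it a sprung pointed nose, 11 mm in diameter. Origin: on the axis, where the tip is when the nose is out; z runs up the axis to the blunt end.
- punch_tip (a point): Tip of the sprung nose: at the punch's origin when out, moves up the punch's z axis as the nose is pressed in. Push needed: 4 N at first, climbing to about 14 N at 5 mm, then the spring trips and it falls away: tripped from 8 mm on (about 11 N), 9 N at 10 mm, 6 N at 12 mm. At 14 mm it meets its solid stop. Springs out again when lifted.
- stand: Fixed black block, 70 x 70 mm (foot 86 x 86 mm), 66 mm high, with an upright stepped hole in the middle: 32 mm wide from the top down to 42 mm above the desk (chamfered mouth), 17 mm wide below. The punch's sleeve goes into the wide part and rests on the step, with the punch's origin 3 to 4 mm above the stand's. Origin: centre of the underside.
- nest_round: Fixed grey plastic tray, 84 x 84 mm outside, 36 mm high, walls 6 mm, open above. In it, on packing, lies a round aluminium tag 54 mm in diameter with an engraved cross at its centre, on the tray's vertical axis. The tag's top is 8 to 28 mm above the desk, different for each tag and not reported: feel for it. It does not give. Origin: centre of the tray's underside.
- nest_square: The same tray with a square aluminium tag, 50 x 50 mm; cross at its centre, on the tray's axis; tag height likewise unknown, 8 to 28 mm above the desk. Origin: centre of the tray's underside.
- nest_long: The same tray with a long tag with rounded ends, 60 x 24 mm; not to be touched. Origin: centre of the tray's underside.
- mug: White mug, 92 x 127 x 95 mm, loose bystander; origin at the centre of its underside.
- glue_stick: Glue stick standing upright, 28 mm in diameter, 94 mm high, loose bystander; origin at the centre of its underside.
- monitor_pole: Fixed black monitor arm at the right, an obstacle. Its square pole, 36 mm thick, stands 95 mm nearer the robot (-x) and 77 mm to the left (+y) of this origin and reaches 515 mm above the desk; from it, 300 mm up, an arm leads to the back of a monitor whose screen stands beyond, 65 cm ahead of the robot, everywhere right of y = -0.09 m. Swing round the pole drawn in, on the robot's side.

How it is judged:
By the outcome, as a careful person would: the job done as asked, in the order asked, and still so for the second after the job is handed in, with the robot touching nothing.
It also fails if it takes over 70 s, if anything falls off the work surface, if the arm or the gripper's body presses on something with over 40 N, if the wrist force passes 120 N, or if a joint passes its speed limit or range.

ROBOT

A 6-joint arm with a two-finger parallel gripper is mounted at the origin on the work surface; the furniture and walls round the work are solid. World frame = base frame: x ahead of the robot, y to its left, z up, the work surface at z = 0. Lengths are in m, angles in rad, forces in N, time in s.
With the tool pointing down it reaches from about 0.275 to 0.875 m from the base axis. Payload 12.5 kg.
Tool frame: the origin (TCP) lies on the centre line of the jaws, within the pads' length; the fingertips stand 25 mm ahead of it and the grasp point (between the pads) lies 6 mm ahead of it; x points along the fingers, y is the direction in which the jaws open and shut, and the axes are right-handed (so a half turn about x gives the same grasp; the last joint's range is limited). The gripper opens to 85 mm and grips with 20 to 120 N. Pads are 22 mm wide; open, the fingers measure 114 mm over their backs; the gripper's body (76 mm by 85 mm) begins 54 mm behind the grasp point. The pads swing forward as they close: fully open they stand 13 mm farther back than shut.
Start: joints at [-1.252, 0.351, 1.652, -0, 1.139, -0.085], TCP at [0.216, -0.506, 0.256] pointing down, gripper open.
Joint ranges: [-2.75, 2.75], [-0.79, 2.1], [0.01, 2.65], [-1.57, 4.71], [0.07, 3.14], [-2.87, 2.87]. Speed limits (rad/s): [2.22, 2.22, 2.79, 3.14, 3.14, 3.14].

INTERFACE

Orientations are given as a unit quaternion [x, y, z, w].
In Python, from rig import r, grab_frame gives the robot as it stands.
- The arm moves only by the tool drive_tool, never from a script. Its argument "targets" is a list that holds one entry, the list of rows, each a list of 6 numbers: the shift along the tool's x, y, z in m, then the turn, a rotation vector about the tool's x, y, z in rad. In form: [[[dx, dy, dz, ax, ay, az], ...]]. A call has 1 to 10 rows; each row shifts and turns the pose as measured when the row begins, along the tool's axes as they then stand; what a row does not reach is not made up. A row lasts 1/10 s, in which the tool goes at most 50 mm and 8.59 degrees, less where a joint would pass 70% of its speed; a pose out of reach is approached as far as the arm can. A call with a gripper value outside its range is refused whole. "hand" is the closure, from -1 (fully open) to 1 (shut), set as the call begins (left out, the last holds). The fingers move at their own pace and stop on an object; "force" is the grip in N (left out, the last holds). Time passes only in rows, so rows that do not move let the fingers close. It gives the time, the measured TCP pose, the force and the opening at its end, in the units of the state.
- r.get_state(): the state, without advancing time (a new reading comes with each control period).
- grab_frame(name): name is "scene" or "top"; returns a dict with "img" (400x640x3 uint8, red, green, blue), "depth" (400x640 float32, m along the optical axis (not along the pixel's ray), 0 where there is no reading), "fx", "fy", "cx", "cy" (pixels), "origin" and "orientation" of the camera in the world. Camera axes: x right, y up, looking along -z (the intrinsics and any distortion apply to the point x, -y, -z); pixel columns grow to the right and rows downward; lengths in m; the calibration is good to about 2 mm. A picture is of the moment at which its call begins.
- r.close_job(): hands the job in, once; it reports no verdict.
The state is a dict: "time_s": time; "joint_pos": joint angles; "qd": joint speeds; "tau": joint torques, N m; "tcp_pos": TCP position; "tool_rot": TCP orientation; "force": force on the tool from outside, world axes, zero at the start; "moment": the same for the moment, N m; "gripper_width": finger opening in m.
Only numpy, scipy, OpenCV 4.12 (cv2) and the standard library are available. Lean on these libraries where they do the work, as an engineer would, in place of code of your own. Each camera call takes 0.05 s, during which the arm holds its last target. There are 200 camera calls.

## Working session

There is one attempt and no reset: what is moved stays moved. The work goes in short steps, Python scripts to look and compute and a tool call to move; the robot and the scene stay as the last step left them, time stands still between calls to the robot, and variables do not carry over. Pictures are saved under pics/ and viewed, about 8 in all and at most 12, crops included, and the job is handed in when it is done.

Besides the shell and the picture viewer there is one more tool, called after ">>>" by a JSON object that holds its "api" and its "payload", one argument or row to a line. drive_tool: Moves the arm, as the interface text tells. Its arguments: {"type":"object","properties":{"targets":{"type":"array","items":{"type":"array","items":{"type":"array","items":{"type":"number"}}}},"hand":{"type":"number"},"force":{"type":"number"}},"required":["targets"]}

```bash
ls; mkdir -p pics
cat > h.py <<'E'
import numpy as np, cv2
from scipy.spatial.transform import Rotation as R
from rig import r, grab_frame
def pts(f):
    h,w=f["depth"].shape; u,v=np.meshgrid(np.arange(w),np.arange(h)); d=f["depth"]
    c=np.stack([(u-f["cx"])/f["fx"]*d,-(v-f["cy"])/f["fy"]*d,-d],-1)
    return c@R.from_quat(f["orientation"]).as_matrix().T+np.array(f["origin"])
def onplane(f,u,v,z):
    c=np.array([(u-f["cx"])/f["fx"],-(v-f["cy"])/f["fy"],-1.])
    d=R.from_quat(f["orientation"]).as_matrix()@c; o=np.array(f["origin"])
    return o+d*(z-o[2])/d[2]
E
python3 - <<'E'
from h import *
s=r.get_state(); print({k:np.round(v,4).tolist() for k,v in s.items()})
for n in("scene","top"):
    f=grab_frame(n); print(n,{k:np.round(f[k],4).tolist() for k in f if k not in("img","depth")}, [k for k in f])
    cv2.imwrite(f"pics/{n}0.png",f["img"][...,::-1]); np.savez(f"{n}0.npz",**f)
E
```

```text
pics
{'time_s': 0.0, 'joint_pos': [-1.2516, 0.3513, 1.6524, 0.0, 1.1391, -0.0846], 'qd': [0.0, 0.0001, -0.0008, 0.0015, -0.002, 0.0016], 'tau': [-0.0, -50.6109, -29.1411, -0.0001, 0.0045, -0.0], 'tcp_pos': [0.216, -0.5055, 0.2557], 'tool_rot': [-0.6927, -0.1422, 0.6928, -0.1414], 'force': [0.8773, -0.3883, 0.7602], 'moment': [-0.0279, 0.0237, 0.0112], 'gripper_width': 0.0854}
scene {'fx': 491.2884, 'fy': 491.2884, 'cx': 312.719, 'cy': 191.186, 'origin': [1.4001, -0.0643, 1.008], 'orientation': [0.2303, 0.219, 0.6455, 0.6945]} ['img', 'depth', 'fx', 'fy', 'cx', 'cy', 'origin', 'orientation']
top {'fx': 471.44, 'fy': 471.44, 'cx': 314.8979, 'cy': 196.7918, 'origin': [0.3921, 0.0354, 1.3785], 'orientation': [-0.0379, 0.0766, 0.7129, -0.696]} ['img', 'depth', 'fx', 'fy', 'cx', 'cy', 'origin', 'orientation']
```

View pics/top0.png

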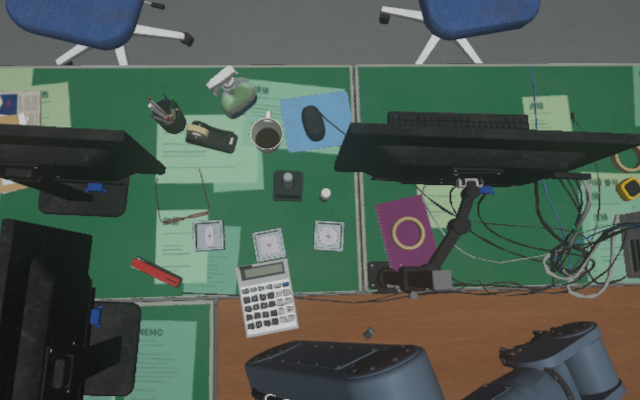

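View pics/scene0.png

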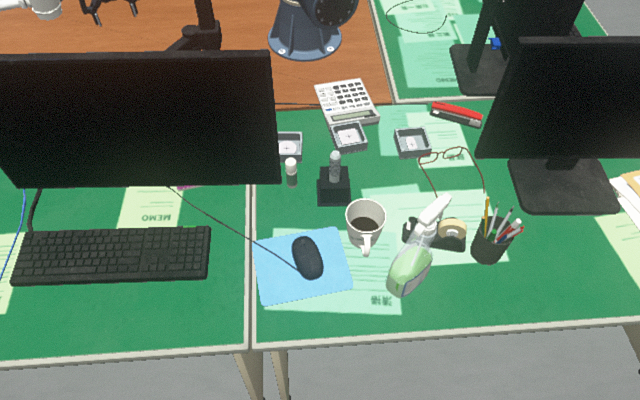

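The top view shows the stand with the punch at about (288,185), the glue stick at (326,194), the mug at (267,133), and three trays at (208,236), (269,244) and (329,236). The monitor pole is near (385,275). Next I zoom in to tell the tags apart and measure.

Run:
```python
from h import *
f=dict(np.load("top0.npz")); P=pts(f); im=f["img"]
c=im[160:270,185:350]; cv2.imwrite("pics/zoom0.png",cv2.resize(c,None,fx=4.8,fy=4.8,interpolation=cv2.INTER_CUBIC)[...,::-1])
for n,(u,v) in dict(st=(288,185),glue=(326,194),nA=(208,236),nB=(269,244),nC=(329,236),calc=(262,310),desk=(250,200)).items():
    print(n,np.round(P[v,u],3), np.round(onplane(f,u,v,0.02),3))
# heights by region, 
Z=P[...,2]
for n,(u,v) in dict(nA=(208,236),nB=(269,244),nC=(329,236)).items():
    w=np.s_[v-22:v+22,u-22:u+22]
    m=(Z[w]>0.031)&(Z[w]<0.042); m=m.astype(np.uint8)
    cs,_=cv2.findContours(m,cv2.RETR_EXTERNAL,cv2.CHAIN_APPROX_NONE); k=max(cs,key=cv2.contourArea)
    (a,b),sz,an=cv2.minAreaRect(k); a+=u-22;b+=v-22
    print(n,(a,b),sz,an,np.round(onplane(f,a,b,.036),4), "inner z",np.round(np.median(Z[v-4:v+5,u-4:u+5]),4))
# stand and punch
w=np.s_[155:215,260:320]
for lo,hi in((.055,.075),(.12,.165)):
    m=((Z[w]>lo)&(Z[w]<hi)); q=P[w][m]; print(lo,m.sum(),np.round(q.mean(0),4),np.round(q.min(0),3),np.round(q.max(0),3))
for n,(a,b,c,d) in dict(glue=(180,210,315,338),calc=(255,340,235,300),mug=(110,160,245,290)).items():
    q=P[a:b,c:d].reshape(-1,3); q=q[q[:,2]>.012]; print(n,np.round(np.percentile(q,[1,50,99],axis=0),3).tolist())
```

```text
st [0.638 0.035 0.085] [0.65  0.035 0.02 ]
glue [ 0.61  -0.07   0.089] [ 0.621 -0.075  0.02 ]
nA [0.507 0.267 0.013] [0.506 0.266 0.02 ]
nB [0.479 0.093 0.026] [0.479 0.093 0.02 ]
nC [ 0.499 -0.081  0.012] [ 0.498 -0.08   0.02 ]
calc [0.295 0.115 0.016] [0.296 0.115 0.02 ]
desk [ 0.611  0.148 -0.003] [0.608 0.146 0.02 ]
nA (207.48523139953613, 234.61595344543457) (30.246868133544922, 30.13157081604004) 87.79740142822266 [0.5089 0.2645 0.036 ] inner z 0.0107
nB (267.0, 246.0) (40.0, 38.0) -0.0 [0.4727 0.0979 0.036 ] inner z 0.0252
nC (328.1000003814697, 235.20000076293945) (29.399110794067383, 29.454580307006836) 3.1798300743103027 [ 0.4991 -0.0762  0.036 ] inner z 0.0138
0.055 483 [0.6465 0.0378 0.0648] [0.613 0.003 0.055] [0.686 0.072 0.074]
0.12 88 [0.6468 0.0373 0.1479] [0.636 0.024 0.12 ] [0.661 0.048 0.16 ]
glue [[0.432, -0.078, 0.014], [0.61, -0.064, 0.09], [0.626, 0.019, 1.135]]
calc [[0.242, 0.028, 0.012], [0.346, 0.104, 0.02], [0.441, 0.182, 0.041]]
mug [[0.741, 0.049, 0.026], [0.799, 0.094, 0.042], [0.856, 0.138, 0.098]]
```

View pics/zoom0.png

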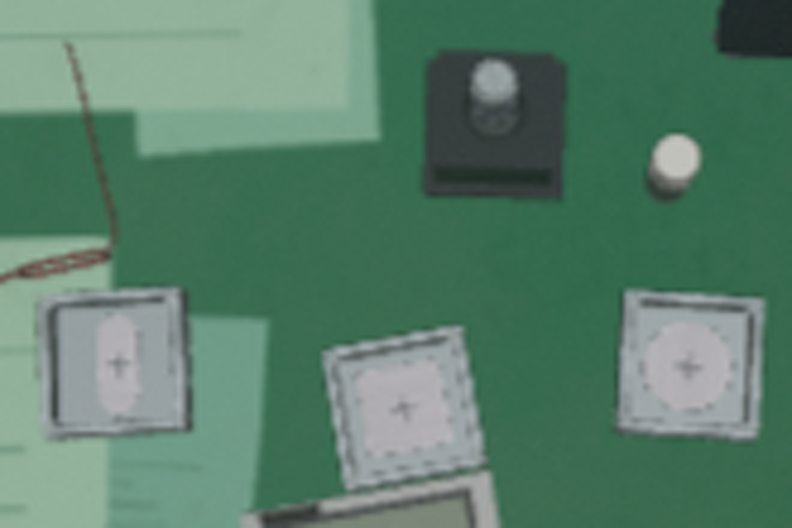

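Run:
```python
from h import *
s=r.get_state(); M=R.from_quat(s["tool_rot"]).as_matrix(); print(np.round(M,3))
f=dict(np.load("top0.npz")); P=pts(f); Z=P[...,2]
# pole: tall points on robot side
w=np.s_[225:300,355:460]; q=P[w].reshape(-1,3)
for lo,hi in((.02,.1),(.1,.28),(.28,.4),(.4,.6)):
    k=q[(q[:,2]>lo)&(q[:,2]<hi)]
    if len(k): print(lo,len(k),np.round(np.percentile(k,[1,50,99],axis=0),3).tolist())
g=dict(np.load("scene0.npz")); Pg=pts(g)
def tag(F,PP,x,y,z,name):
    hsv=cv2.cvtColor(F["img"],cv2.COLOR_RGB2HSV).astype(int); rgb=F["img"].astype(int)
    sel=(np.hypot(PP[...,0]-x,PP[...,1]-y)<.036)&(rgb[...,0]-rgb[...,1]>4)&(rgb.min(-1)>110)
    m=cv2.morphologyEx(sel.astype(np.uint8),cv2.MORPH_CLOSE,np.ones((3,3)))
    cs,_=cv2.findContours(m,cv2.RETR_EXTERNAL,cv2.CHAIN_APPROX_NONE)
    if not cs: print(name,"none");return
    k=max(cs,key=cv2.contourArea); mm=np.zeros_like(m); cv2.drawContours(mm,[k],-1,1,-1)
    v,u=np.nonzero(mm); (a,b),sz,an=cv2.minAreaRect(k); zz=np.median(PP[mm>0][:,2])
    c=np.array([onplane(F,i,j,z) for i,j in zip(u,v)])
    print(name,"area",mm.sum(),"px",u.mean().round(2),v.mean().round(2),"z",zz.round(4),"centroid",np.round(c.mean(0),4),"ext",np.round(np.ptp(c,axis=0),3))
for F,PP,n in((f,P,"top"),(g,Pg,"scene")):
    print(n,"desk z near",np.round(np.median(PP[(np.abs(PP[...,0]-.55)<.03)&(np.abs(PP[...,1]-.05)<.04)&(np.abs(PP[...,2])<.02)][:,2]),4))
    tag(F,PP,.499,-.079,.014,n+" round"); tag(F,PP,.478,.095,.026,n+" square")
print(np.round(onplane(f,328.1,236.25,.014),4),np.round(onplane(f,269.2,244.8,.026),4))
# stand / punch from scene
for F,PP in((f,P),(g,Pg)):
    near=np.hypot(PP[...,0]-.647,PP[...,1]-.038)<.06
    for lo,hi in((.061,.072),(.085,.13),(.14,.16)):
        q=PP[near&(PP[...,2]>lo)&(PP[...,2]<hi)]
        print(lo,len(q),np.round(np.percentile(q,[2,98],axis=0),4).tolist(),np.round(q.mean(0),4))
cv2.imwrite("pics/szoom0.png",cv2.resize(g["img"][100:230,260:450],None,fx=4.2,fy=4.2,interpolation=cv2.INTER_CUBIC)[...,::-1])
```

```text
[[-0.     0.393 -0.92 ]
 [ 0.001 -0.92  -0.393]
 [-1.    -0.001 -0.   ]]
0.02 488 [[0.349, -0.414, 0.02], [0.463, -0.267, 0.036], [0.523, -0.213, 0.092]]
0.1 218 [[0.351, -0.34, 0.103], [0.373, -0.225, 0.182], [0.493, -0.217, 0.279]]
0.28 1268 [[0.334, -0.353, 0.282], [0.403, -0.284, 0.312], [0.493, -0.216, 0.393]]
0.4 635 [[0.359, -0.26, 0.402], [0.376, -0.229, 0.512], [0.392, -0.225, 0.517]]
top desk z near 0.0013
top round none
top square none
scene desk z near 0.003
scene round area 10 px 285.6 147.7 z 0.0151 centroid [ 0.4975 -0.081   0.014 ] ext [0.011 0.014 0.   ]
scene square area 5 px 346.0 143.0 z 0.0251 centroid [0.5039 0.0828 0.026 ] ext [0.001 0.011 0.   ]
[ 0.4978 -0.078   0.014 ] [0.4766 0.0921 0.026 ]
0.061 426 [[0.6155, 0.0039, 0.0614], [0.6849, 0.0718, 0.0703]] [0.647  0.0376 0.0655]
0.085 28 [[0.6366, 0.0257, 0.0882], [0.6455, 0.049, 0.1276]] [0.6394 0.0374 0.1067]
0.14 74 [[0.6378, 0.0269, 0.1412], [0.6603, 0.0482, 0.1578]] [0.648  0.0377 0.1506]
0.061 520 [[0.6181, -0.0001, 0.0615], [0.6872, 0.068, 0.0706]] [0.658  0.0337 0.0662]
0.085 130 [[0.6508, 0.0213, 0.0884], [0.6655, 0.0454, 0.1292]] [0.6605 0.0327 0.1084]
0.14 96 [[0.6436, 0.0229, 0.1406], [0.6646, 0.0461, 0.1562]] [0.6557 0.034  0.1502]
```

View pics/szoom0.png

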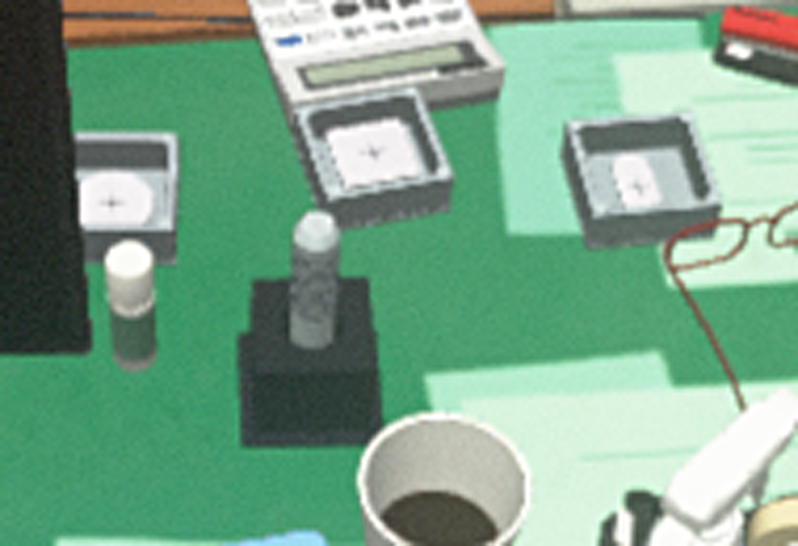

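```bash
cat >> h.py <<'E'
def ray(f,u,v):
    o=np.array(f["origin"]); d=R.from_quat(f["orientation"]).as_matrix()@np.array([(u-f["cx"])/f["fx"],-(v-f["cy"])/f["fy"],-1.]); return o,d/np.linalg.norm(d)
def tri(a,b):
    (o,d),(p,e)=a,b; t,s=np.linalg.lstsq(np.stack([d,-e],1),p-o,rcond=None)[0]; x,y=o+t*d,p+s*e
    return np.round((x+y)/2,4),np.round(np.linalg.norm(x-y),4)
E
python3 - <<'E'
from h import *
f=dict(np.load("top0.npz")); g=dict(np.load("scene0.npz"))
for n,a,b in(("round",(687,366),(112,201)),("square",(404,407),(374,153)),("long",(119,363),(638,185))):
    a=((a[0]+.5)/4.8-.5+185,(a[1]+.5)/4.8-.5+160); b=((b[0]+.5)/4.2-.5+260,(b[1]+.5)/4.2-.5+100)
    t,e=tri(ray(f,*a),ray(g,*b)); print(n,t,e,"top@z",np.round(onplane(f,*a,max(t[2],.008)),4),np.round(onplane(g,*b,max(t[2],.008)),4))
a=((494.5)/4.8-.5+185,(79.)/4.8-.5+160); b=(319.5/4.2-.5+260,225/4.2-.5+100)
print("punch top",tri(ray(f,*a),ray(g,*b)),np.round(onplane(f,*a,.153),4),np.round(onplane(g,*b,.153),4))
# stand top face corners, dark mask
gr=f["img"].max(-1); P=pts(f); m=((P[...,2]>.05)&(np.hypot(P[...,0]-.647,P[...,1]-.038)<.065)).astype(np.uint8)
k=max(cv2.findContours(m,0,1)[0],key=cv2.contourArea); print(cv2.minAreaRect(k))
E
```

```text
round [ 0.4987 -0.0779  0.0159] 0.0023 top@z [ 0.4988 -0.0768  0.0159] [ 0.4986 -0.0791  0.0159]
square [0.4778 0.0932 0.0248] 0.0003 top@z [0.4778 0.0933 0.0248] [0.4778 0.0931 0.0248]
long [0.5089 0.2628 0.0137] 0.0003 top@z [0.5089 0.2629 0.0137] [0.5089 0.2626 0.0137]
punch top (array([0.6492, 0.0362, 0.1529]), np.float64(0.0)) [0.6492 0.0361 0.153 ] [0.6493 0.0362 0.153 ]
((287.0, 182.5), (25.0, 24.0), 90.0)
```

>>> {"api": "drive_tool", "payload": {
  "targets": [
    [[-0.03,0,-0.045,0,0,0],[-0.03,0,-0.045,0,0,0],[-0.02,0,-0.045,0,0,0],[0,0,-0.045,0,0,0],[0,0,-0.04,0,0,0],[0,0,0,0,0,0]]
  ],
  "hand": -1
}}

```text
time_s: 0.7
tcp_pos: [0.4212, -0.4173, 0.3347]
tool_rot: [0.693, 0.142, -0.693, 0.139]
force: [-0.4, -1.0, -0.7]
gripper_width: 0.0852
```

I misread the tool's z sign, so that move went outward. No contact was registered. I'll go back along the same line, then draw in along tool -y, which points radially inward.

>>> {"api": "drive_tool", "payload": {
  "targets": [
    [[0,0,0.045,0,0,0],[0,0,0.045,0,0,0],[0,0,0.045,0,0,0],[0,0,0.045,0,0,0],[0,0,0.04,0,0,0],[0,0,0,0,0,0]]
  ]
}}

```text
time_s: 1.3
tcp_pos: [0.2116, -0.5044, 0.3316]
tool_rot: [-0.692, -0.146, 0.693, -0.139]
force: [0.2, 0.5, -0.1]
gripper_width: 0.0856
```

>>> {"api": "drive_tool", "payload": {
  "targets": [
    [[0,-0.04,0,0,0,0],[0,-0.04,0,0,0,0],[0,-0.04,0,0,0,0],[0,-0.04,0,0,0,0],[0,-0.04,0,0,0,0],[0,-0.03,0,0,0,0],[0,-0.02,0,0,0,0],[0,0,0,0,0,0]]
  ]
}}

```text
time_s: 2.1
tcp_pos: [0.1089, -0.2641, 0.3303]
tool_rot: [-0.692, -0.146, 0.694, -0.136]
force: [0.2, -0.7, 0.8]
gripper_width: 0.0856
```

>>> {"api": "drive_tool", "payload": {
  "targets": [
    [[0,0.005,-0.0396,-0.137,0,0],[0,-0.0022,-0.0396,-0.137,0,0],[0,-0.0022,-0.0396,-0.137,0,0],[0,-0.0022,-0.0396,-0.137,0,0],[0,0,0,0,0,0]]
  ]
}}

```text
time_s: 2.6
tcp_pos: [0.2404, -0.1728, 0.3312]
tool_rot: [0.627, 0.332, -0.625, 0.324]
force: [-0.2, -0.5, -0.8]
gripper_width: 0.0851
```

>>> {"api": "drive_tool", "payload": {
  "targets": [
    [[0,-0.003,-0.04,-0.137,0,0],[0,-0.003,-0.04,-0.137,0,0],[0,-0.003,-0.04,-0.137,0,0],[0,-0.003,-0.04,-0.137,0,0],[0,-0.003,-0.04,-0.137,0,0],[0,0,0,0,0,0]]
  ]
}}

```text
time_s: 3.2
tcp_pos: [0.294, 0.0216, 0.3332]
tool_rot: [0.478, 0.527, -0.473, 0.52]
force: [0.2, -0.5, -0.5]
gripper_width: 0.0855
```

```bash
cat >> h.py <<'E'
def togo(p,q=None):
    s=r.get_state(); M=R.from_quat(s["tool_rot"]).as_matrix()
    print("tool axes world (cols):",np.round(M,4).tolist()); print("t",s["time_s"],"tcp",np.round(s["tcp_pos"],4),"w",np.round(s["gripper_width"],4),"F",np.round(s["force"],1),"j",np.round(s["joint_pos"],3))
    yw=np.arctan2(M[1,1],M[0,1]); print("jaw yaw",round(yw,4),"shift tool",np.round(M.T@(np.array(p)-s["tcp_pos"]),4))
    # rotation vec (tool) to make x exactly down, keeping yaw
    y=np.array([np.cos(yw),np.sin(yw),0]); x=np.array([0,0,-1.]); T=np.stack([x,y,np.cross(x,y)],1)
    print("levelling rotvec",np.round(R.from_matrix(M.T@T).as_rotvec(),4))
E
python3 -c "
from h import *
togo([.649,.036,.20])"
```

```text
tool axes world (cols): [[-0.0024, 0.9953, 0.0964], [0.0107, 0.0964, -0.9953], [-0.9999, -0.0014, -0.0109]]
t 3.2 tcp [0.294  0.0216 0.3332] w 0.0855 F [ 0.2 -0.5 -0.5] j [-0.094 -0.246  2.092  0.011  1.299 -0.193]
jaw yaw 0.0965 shift tool [0.1324 0.3549 0.0213]
levelling rotvec [-0.     -0.0109  0.0014]
```

>>> {"api": "drive_tool", "payload": {
  "targets": [
    [[0,0.045,0.004,0,-0.0109,0.0014],[0,0.045,0.004,0,0,0],[0,0.045,0.004,0,0,0],[0,0.045,0.004,0,0,0],[0.02,0.045,0.004,0,0,0],[0.03,0.045,0,0,0,0],[0.03,0.045,0,0,0,0],[0.03,0.035,0,0,0,0],[0,0,0,0,0,0]]
  ]
}}

```text
time_s: 4.1
tcp_pos: [0.6501, 0.0205, 0.2216]
tool_rot: [0.481, 0.517, -0.482, 0.519]
force: [-0.7, -0.4, -0.4]
gripper_width: 0.0852
```

```bash
python3 -c "
from h import *
togo([.649,.036,.116])"
```

```text
tool axes world (cols): [[0.0017, 0.9974, 0.0726], [-0.0035, 0.0726, -0.9974], [-1.0, 0.0015, 0.0037]]
t 4.1 tcp [0.6501 0.0205 0.2216] w 0.0852 F [-0.7 -0.4 -0.4] j [-0.039  0.566  1.406 -0.004  1.167 -0.11 ]
jaw yaw 0.0727 shift tool [ 1.055e-01 -1.000e-04 -1.590e-02]
levelling rotvec [-0.      0.0037 -0.0015]
```

>>> {"api": "drive_tool", "payload": {
  "targets": [
    [[0,0,-0.008,0,0.0037,-0.0015],[0.01,0,-0.008,0,0,0],[0,0,0,0,0,0],[0,0,0,0,0,0]]
  ]
}}

```text
time_s: 4.5
tcp_pos: [0.6487, 0.0341, 0.2114]
tool_rot: [0.483, 0.516, -0.483, 0.516]
force: [-0.6, -0.1, 0.9]
gripper_width: 0.0858
```

```bash
python3 -c "
from h import *
togo([.649,.036,.116])
f=grab_frame('scene'); cv2.imwrite('pics/s1.png',cv2.resize(f['img'][80:230,250:410],None,fx=4,fy=4,interpolation=cv2.INTER_CUBIC)[...,::-1]); np.savez('s1.npz',**f)
"
```

```text
tool axes world (cols): [[0.0004, 0.9978, 0.0664], [0.0001, 0.0664, -0.9978], [-1.0, 0.0004, -0.0]]
t 4.5 tcp [0.6487 0.0341 0.2114] w 0.0858 F [-0.6 -0.1  0.9] j [-0.019  0.575  1.417  0.     1.149 -0.086]
jaw yaw 0.0664 shift tool [ 0.0954  0.0003 -0.0018]
levelling rotvec [ 0.     -0.     -0.0004]
```

View pics/s1.png

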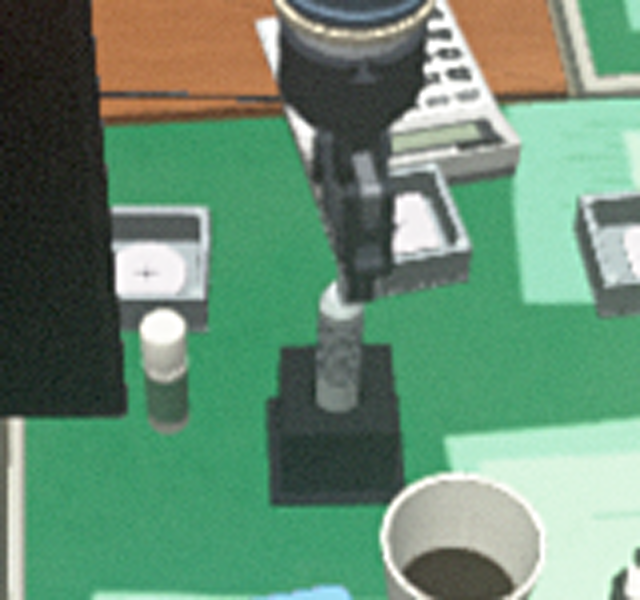

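```bash
cat >> h.py <<'E'
def proj(f,p):
    c=R.from_quat(f["orientation"]).as_matrix().T@(np.array(p)-f["origin"]); return f["cx"]-f["fx"]*c[0]/c[2], f["cy"]+f["fy"]*c[1]/c[2]
E
python3 -c "
from h import *
f=dict(np.load('s1.npz')); s=r.get_state(); M=R.from_quat(s['tool_rot']).as_matrix(); t=np.array(s['tcp_pos'])
k=lambda p: np.round((np.array(proj(f,p))-[250,80]+.5)*4-.5,1)
for d in (.0,.01,.025):
  for z in(-.011,0,.011): print(d,z,k(t+M@[d,.05,z]))
print('punch top',k([.649,.036,.1535]),'punch at stand',k([.649,.036,.066]))
P=pts(f)
m=(P[...,2]>.19)&(P[...,2]<.24)&(np.hypot(P[...,0]-.65,P[...,1]-.035)<.09); q=P[m]; print(np.round(np.percentile(q,[2,50,98],axis=0),3))
"
```

```text
0.0 -0.011 [378.6 287.9]
0.0 0 [358.5 290. ]
0.0 0.011 [338.4 292.2]
0.01 -0.011 [377.8 300.1]
0.01 0 [357.8 302.3]
0.01 0.011 [337.9 304.5]
0.025 -0.011 [376.6 318.1]
0.025 0 [356.9 320.3]
0.025 0.011 [337.1 322.5]
punch top [343.5 292.8] punch at stand [339.2 387.5]
[[0.604 0.021 0.199]
 [0.701 0.031 0.215]
 [0.709 0.048 0.228]]
```

>>> {"api": "drive_tool", "payload": {
  "targets": [
    [[0.02,0,-0.0018,0,0,0],[0.02,0,0,0,0,0],[0.02,0,0,0,0,0],[0.02,0,0,0,0,0],[0.01,0,0,0,0,0],[0,0,0,0,0,0],[0,0,0,0,0,0]]
  ]
}}

```text
time_s: 5.25
tcp_pos: [0.6505, 0.0357, 0.1273]
tool_rot: [0.486, 0.513, -0.48, 0.52]
force: [0.5, 0.0, -0.7]
gripper_width: 0.0856
```

```bash
python3 -c "
from h import *
togo([.649,.036,.116])
f=grab_frame('scene'); cv2.imwrite('pics/s2.png',cv2.resize(f['img'][80:230,250:410],None,fx=4,fy=4,interpolation=cv2.INTER_CUBIC)[...,::-1]); np.savez('s2.npz',**f)
"
```

```text
tool axes world (cols): [[0.0134, 0.9977, 0.0665], [-0.0004, 0.0665, -0.9978], [-0.9999, 0.0134, 0.0013]]
t 5.25 tcp [0.6505 0.0357 0.1273] w 0.0856 F [ 0.5  0.  -0.7] j [-0.017  0.67   1.48  -0.     0.978 -0.083]
jaw yaw 0.0666 shift tool [ 0.0112 -0.0017 -0.0005]
levelling rotvec [-0.      0.0013 -0.0134]
```

View pics/s2.png

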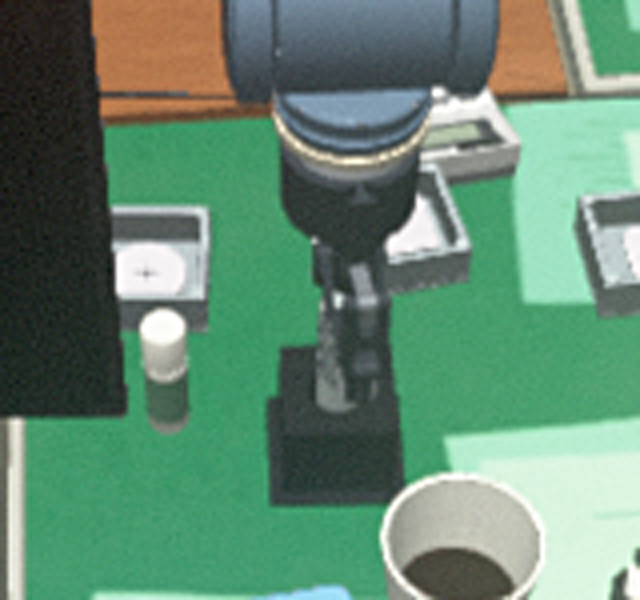

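```bash
python3 -c "
from h import *
f=dict(np.load('s2.npz')); P=pts(f); t=np.array([.6505,.0357])
x,y,z=P[...,0],P[...,1],P[...,2]
for a in np.arange(.10,.15,.008):
  m=(z>a)&(z<a+.008)&(np.hypot(x-.65,y-.036)<.075)
  q=P[m]; fr=q[q[:,0]>.68]; pu=q[(q[:,0]<.675)&(q[:,0]>.64)]
  print(round(a,3),len(fr),np.round(np.percentile(fr[:,:2],[3,50,97],axis=0),3).tolist() if len(fr) else '',len(pu),np.round(np.percentile(pu[:,:2],[3,97],axis=0),3).tolist() if len(pu) else '')
k=lambda p: np.round((np.array(proj(f,p))-[250,80]+.5)*4-.5,1)
s=r.get_state(); M=R.from_quat(s['tool_rot']).as_matrix(); T=np.array(s['tcp_pos'])
for z in(-.011,.011):print(k(T+M@[0,.05,z]))
"
```

```text
0.1 0  10 [[0.652, 0.021], [0.662, 0.03]]
0.108 0  9 [[0.65, 0.022], [0.663, 0.029]]
0.116 4 [[0.7, 0.028], [0.701, 0.031], [0.705, 0.043]] 11 [[0.65, 0.021], [0.664, 0.03]]
0.124 23 [[0.7, 0.028], [0.706, 0.037], [0.709, 0.049]] 12 [[0.648, 0.021], [0.662, 0.03]]
0.132 18 [[0.7, 0.028], [0.707, 0.039], [0.709, 0.049]] 11 [[0.652, 0.022], [0.664, 0.027]]
0.14 10 [[0.701, 0.028], [0.707, 0.033], [0.711, 0.045]] 4 [[0.655, 0.023], [0.659, 0.025]]
0.148 0  7 [[0.65, 0.023], [0.659, 0.032]]
[375.1 387.1]
[337.3 391.3]
```

>>> {"api": "drive_tool", "payload": {
  "targets": [
    [[0,0,0,0,0.0013,-0.0134],[0.008,-0.001,-0.0005,0,0,0],[0.005,0,0,0,0,0],[0,0,0,0,0,0],[0,0,0,0,0,0]]
  ]
}}

```text
time_s: 5.8
tcp_pos: [0.6505, 0.0361, 0.1157]
tool_rot: [0.484, 0.516, -0.482, 0.517]
force: [-0.4, -0.6, -0.3]
gripper_width: 0.0854
```

```bash
python3 -c "
from h import *
togo([.649,.036,.116])"
```

```text
tool axes world (cols): [[0.0024, 0.9978, 0.0665], [-0.0, 0.0665, -0.9978], [-1.0, 0.0024, 0.0002]]
t 5.8 tcp [0.6505 0.0361 0.1157] w 0.0854 F [-0.4 -0.6 -0.3] j [-0.016  0.689  1.478  0.     0.973 -0.083]
jaw yaw 0.0666 shift tool [-0.0003 -0.0015  0.    ]
levelling rotvec [-0.      0.0002 -0.0024]
```

>>> {"api": "drive_tool", "payload": {
  "targets": [
    [[0,-0.0015,0,0,0,-0.0024],[0,0,0,0,0,0],[0,0,0,0,0,0],[0,0,0,0,0,0],[0,0,0,0,0,0],[0,0,0,0,0,0],[0,0,0,0,0,0],[0,0,0,0,0,0]]
  ],
  "hand": 1,
  "force": 80
}}

```text
time_s: 6.6
tcp_pos: [0.6491, 0.036, 0.1162]
tool_rot: [0.483, 0.516, -0.483, 0.517]
force: [-0.2, 0.4, 0.1]
gripper_width: 0.0243
```

```bash
python3 -c "
from h import *
togo([.649,.036,.116])"
```

```text
tool axes world (cols): [[0.0008, 0.9978, 0.0666], [-0.0002, 0.0666, -0.9978], [-1.0, 0.0008, 0.0003]]
t 6.6 tcp [0.6491 0.036  0.1162] w 0.0243 F [-0.2  0.4  0.1] j [-0.016  0.686  1.481 -0.     0.974 -0.083]
jaw yaw 0.0666 shift tool [ 0.0002 -0.0001  0.    ]
levelling rotvec [-0.      0.0003 -0.0008]
```

>>> {"api": "drive_tool", "payload": {
  "targets": [
    [[-0.01,0,0,0,0,0],[-0.015,0,0,0,0,0],[-0.015,0,0,0,0,0],[-0.015,0,0,0,0,0],[-0.015,0,0,0,0,0],[-0.02,0,0,0,0,0],[-0.02,0,0,0,0,0],[0,0,0,0,0,0],[0,0,0,0,0,0]]
  ]
}}

```text
time_s: 7.5
tcp_pos: [0.6487, 0.0361, 0.2384]
tool_rot: [0.484, 0.515, -0.482, 0.517]
force: [-0.5, -0.2, -3.0]
gripper_width: 0.0245
```

```bash
python3 -c "
from h import *
togo([.4987,-.0779,.20])
f=grab_frame('scene'); cv2.imwrite('pics/s3.png',cv2.resize(f['img'][80:230,250:410],None,fx=4,fy=4,interpolation=cv2.INTER_CUBIC)[...,::-1]); np.savez('s3.npz',**f)
"
```

```text
tool axes world (cols): [[0.0037, 0.9978, 0.0666], [-0.0003, 0.0666, -0.9978], [-1.0, 0.0037, 0.0005]]
t 7.5 tcp [0.6487 0.0361 0.2384] w 0.0245 F [-0.5 -0.2 -3. ] j [-0.016  0.548  1.394 -0.     1.197 -0.083]
jaw yaw 0.0667 shift tool [ 0.0379 -0.1574  0.1037]
levelling rotvec [-0.      0.0005 -0.0037]
```

View pics/s3.png

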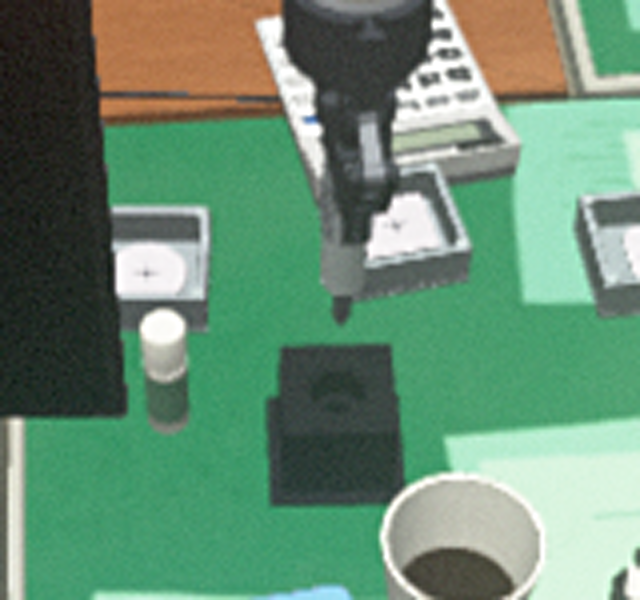

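```bash
python3 -c "
from h import *
f=dict(np.load('s3.npz')); k=lambda p: np.round((np.array(proj(f,p))-[250,80]+.5)*4-.5,1)
print('exp tip',k([.649,.036,.1257]),'sleeve bottom',k([.649,.036,.1637]),'hole',k([.649,.036,.066]))
print('round cross',k([.4987,-.0779,.0159]),'square',k([.4778,.0932,.0248]))
P=pts(f); q=P[(P[...,2]>.163)&(P[...,2]<.185)&(np.hypot(P[...,0]-.65,P[...,1]-.036)<.04)]; print(np.round(np.percentile(q,[3,50,97],axis=0),4))
z=cv2.resize(f['img'][80:230,250:410],None,fx=4,fy=4,interpolation=cv2.INTER_CUBIC).max(-1)
"
```

```text
exp tip [342.1 324.1] sleeve bottom [344. 281.] hole [339.2 387.5]
round cross [148.4 271.4] square [396.3 225.7]
[[0.6529 0.0224 0.1657]
 [0.6604 0.0327 0.1765]
 [0.6644 0.0449 0.1841]]
```

>>> {"api": "drive_tool", "payload": {
  "targets": [
    [[0,-0.018,0.012,0,0.0005,-0.0037],[0,-0.032,0.021,0,0,0],[0,-0.032,0.021,0,0,0],[0,-0.032,0.021,0,0,0],[0,-0.026,0.018,0,0,0],[0,-0.012,0.008,0,0,0],[0,0,0,0,0,0],[0,0,0,0,0,0]]
  ]
}}

```text
time_s: 8.35
tcp_pos: [0.4966, -0.077, 0.2319]
tool_rot: [0.481, 0.519, -0.484, 0.514]
force: [-0.4, 0.7, -2.2]
gripper_width: 0.0245
```

```bash
python3 -c "
from h import *
togo([.4987,-.0779,.17])"
```

```text
tool axes world (cols): [[-0.0086, 0.9977, 0.0675], [0.002, 0.0675, -0.9977], [-1.0, -0.0084, -0.0025]]
t 8.35 tcp [ 0.4966 -0.077   0.2319] w 0.0245 F [-0.4  0.7 -2.2] j [-0.246  0.297  1.793 -0.     1.06  -0.314]
jaw yaw 0.0675 shift tool [0.0619 0.0026 0.0012]
levelling rotvec [-0.     -0.0025  0.0084]
```

>>> {"api": "drive_tool", "payload": {
  "targets": [
    [[0.01,0.0026,0.0012,0,-0.0025,0.0084],[0.02,0,0,0,0,0],[0.02,0,0,0,0,0],[0.015,0,0,0,0,0],[0,0,0,0,0,0],[0,0,0,0,0,0]]
  ]
}}

```text
time_s: 8.95
tcp_pos: [0.5055, -0.0742, 0.1643]
tool_rot: [0.483, 0.517, -0.481, 0.518]
force: [-0.8, 0.4, -1.8]
gripper_width: 0.0245
```

```bash
python3 -c "
from h import *
togo([.4987,-.0779,.158])
for n in('scene','top'):
  f=grab_frame(n); np.savez(n+'4.npz',**f)
  u,v=map(int,proj(f,[.4987,-.0779,.04])); print(n,u,v)
  a=f['img'][v-38:v+38,u-50:u+50]; b=cv2.resize(a,None,fx=6,fy=6,interpolation=cv2.INTER_CUBIC)
  globals()[n]=b; print(u-50,v-38)
cv2.imwrite('pics/r4.png',np.vstack([scene[:300+156],top])[:900:1][...,::-1]) if 0 else cv2.imwrite('pics/r4.png',scene[...,::-1]); cv2.imwrite('pics/r4t.png',top[...,::-1])
"
```

```text
tool axes world (cols): [[0.0034, 0.9974, 0.0719], [0.0003, 0.0719, -0.9974], [-1.0, 0.0035, -0.0001]]
t 8.95 tcp [ 0.5055 -0.0742  0.1643] w 0.0245 F [-0.8  0.4 -1.8] j [-2.37e-01  4.00e-01  1.84e+00  1.00e-03  8.99e-01 -3.10e-01]
jaw yaw 0.072 shift tool [ 0.0063 -0.007   0.0032]
levelling rotvec [ 0.     -0.0001 -0.0035]
scene 286 141
236 103
top 328 235
278 197
```

View pics/r4.png

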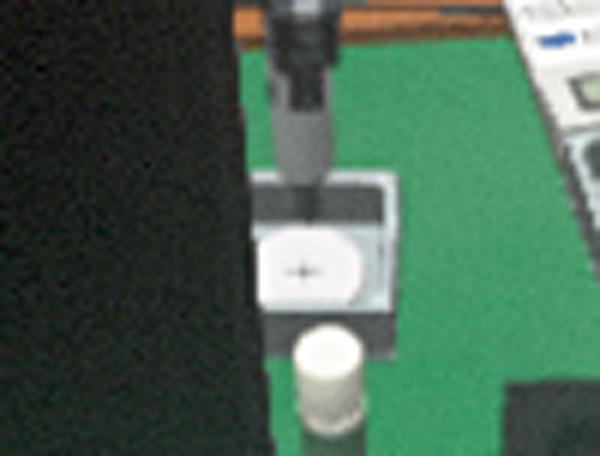

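The scene crop shows the nose tip at crop (311,220) and the round tag's cross at (304,271). The glue stick is untouched. The TCP is still about 7 mm off in x, so I'll correct that and come closer.

>>> {"api": "drive_tool", "payload": {
  "targets": [
    [[0,-0.007,0.0032,0,0,-0.0035],[0.01,0,0,0,0,0],[0.01,0,0,0,0,0],[0,0,0,0,0,0],[0,0,0,0,0,0]]
  ]
}}

```text
time_s: 9.55
tcp_pos: [0.4988, -0.0786, 0.1446]
tool_rot: [0.482, 0.517, -0.481, 0.519]
force: [-0.2, -0.1, -2.5]
gripper_width: 0.0242
```

```bash
python3 -c "
from h import *
togo([.4987,-.0779,.140])
f=dict(np.load('scene4.npz')); print('exp tip crop',(np.array(proj(f,[.5055,-.0742,.0516]))-[236,103]+.5)*6-.5,'cross',(np.array(proj(f,[.4987,-.0779,.0159]))-[236,103]+.5)*6-.5)
"
```

```text
tool axes world (cols): [[0.003, 0.9974, 0.0716], [-0.0008, 0.0716, -0.9974], [-1.0, 0.003, 0.0011]]
t 9.55 tcp [ 0.4988 -0.0786  0.1446] w 0.0242 F [-0.2 -0.1 -2.5] j [-0.249  0.421  1.868 -0.     0.849 -0.32 ]
jaw yaw 0.0716 shift tool [ 0.0045 -0.     -0.0007]
levelling rotvec [-0.      0.0011 -0.003 ]
exp tip crop [311.78816716 225.88883131] cross [306.78066933 269.41904866]
```

```bash
python3 -c "
from h import *
def cross(f,p,n):
    u,v=proj(f,p); u0,v0=int(round(u))-6,int(round(v))-5
    g=f['img'][v0:v0+11,u0:u0+13].astype(float).mean(-1); d=np.clip(np.percentile(g,70)-g-12,0,None)
    V,U=np.nonzero(d*0+1); w=d.ravel(); uc,vc=u0+(U*w).sum()/w.sum(),v0+(V*w).sum()/w.sum()
    print(n,np.round([uc,vc],2),'exp',np.round([u,v],2),np.round(onplane(f,uc,vc,p[2]),4)); return ray(f,uc,vc)
T=dict(np.load('top0.npz')); S=dict(np.load('scene0.npz')); S4=dict(np.load('scene4.npz'))
for p in([.4987,-.0785,.0155],[.4778,.0932,.0248]):
    a=cross(T,p,'top');b=cross(S,p,'scene'); c=cross(S4,p,'s4'); print(tri(a,b))
# round tag disc in top by threshold vs tray
g=T['img'].astype(float).mean(-1); 
for p,h in(([.4987,-.0785,.0155],17),([.4778,.0932,.0248],18)):
    u,v=map(int,np.round(proj(T,p))); w=g[v-h:v+h+1,u-h:u+h+1].astype(np.uint8); t,m=cv2.threshold(w,0,255,cv2.THRESH_OTSU); k=cv2.connectedComponentsWithStats(m[5:-5,5:-5]); print(t,u-h+5,v-h+5,k[2][1:],k[3][1:])
"
```

```text
top [327.93 236.12] exp [328.32 235.89] [ 0.4981 -0.0774  0.0155]
scene [286.27 150.22] exp [286.5 147.6] [ 0.5082 -0.0795  0.0155]
s4 [286.25 150.1 ] exp [286.5 147.6] [ 0.5077 -0.0795  0.0155]
(array([ 0.4988, -0.0789,  0.005 ]), np.float64(0.0014))
top [268.5  244.72] exp [268.82 244.4 ] [0.4769 0.0941 0.0248]
scene [348.58 135.98] exp [348.71 136.05] [0.4775 0.0929 0.0248]
s4 [348.52 135.99] exp [348.71 136.05] [0.4775 0.0927 0.0248]
(array([0.4769, 0.0936, 0.0241]), np.float64(0.0012))
123.0 316 224 [[  0   0  25  25 603]] [[11.65339967 12.10945274]]
125.0 256 231 [[  0   0  13   3  19]
 [  0   0  27  27 663]] [[ 5.31578947  0.63157895]
 [13.34087481 13.91101056]]
```

View pics/r4t.png

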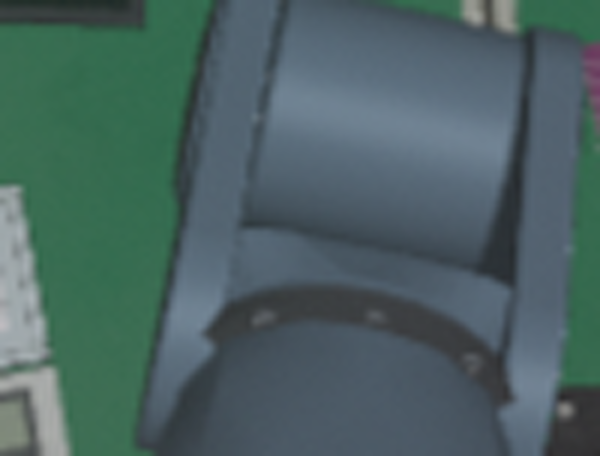

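>>> {"api": "drive_tool", "payload": {
  "targets": [
    [[0.004,0,-0.0004,0,0.0011,-0.003],[0.004,0,0,0,0,0],[0,0,0,0,0,0],[0,0,0,0,0,0]]
  ]
}}

```text
time_s: 9.95
tcp_pos: [0.499, -0.0782, 0.1359]
tool_rot: [0.482, 0.518, -0.482, 0.518]
force: [0.3, 0.6, -3.1]
gripper_width: 0.0244
```

```bash
python3 -c "
from h import *
togo([.4987,-.0785,.140])
f=grab_frame('scene'); np.savez('scene5.npz',**f)
s=r.get_state();t=np.array(s['tcp_pos']);t[2]-=.1127
print('exp tip',np.round((np.array(proj(f,t))-[261,123]+.5)*12-.5,1), 'cross',np.round((np.array(proj(f,[.4987,-.0785,.0155]))-[261,123]+.5)*12-.5,1))
cv2.imwrite('pics/r5.png',cv2.resize(f['img'][123:163,261:311],None,fx=12,fy=12,interpolation=cv2.INTER_CUBIC)[...,::-1])
"
```

```text
tool axes world (cols): [[-0.0, 0.9974, 0.0716], [0.0001, 0.0716, -0.9974], [-1.0, -0.0, -0.0001]]
t 9.95 tcp [ 0.499  -0.0782  0.1359] w 0.0244 F [ 0.3  0.6 -3.1] j [-0.248  0.437  1.871  0.     0.834 -0.319]
jaw yaw 0.0716 shift tool [-0.0041 -0.0003  0.0003]
levelling rotvec [-0.     -0.0001  0.    ]
exp tip [311.2 278.3] cross [311.5 300.7]
```

View pics/r5.png

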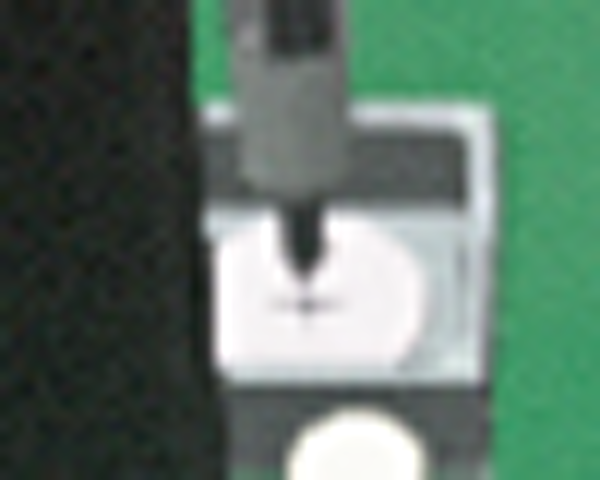

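The crop shows the tip at (304,277), just above the cross at (306,305), so the lateral error is about 0.5 mm. Next I feel for the tag.

>>> {"api": "drive_tool", "payload": {
  "targets": [
    [[0.003,0,0,0,0,0],[0.003,0,0,0,0,0],[0,0,0,0,0,0],[0,0,0,0,0,0]]
  ]
}}

```text
time_s: 10.4
tcp_pos: [0.4991, -0.0782, 0.1296]
tool_rot: [0.482, 0.517, -0.482, 0.518]
force: [-0.3, -0.6, -1.8]
gripper_width: 0.0242
```

>>> {"api": "drive_tool", "payload": {
  "targets": [
    [[0.002,0,0,0,0,0],[0,0,0,0,0,0],[0,0,0,0,0,0]]
  ]
}}

```text
time_s: 10.7
tcp_pos: [0.4991, -0.0782, 0.1275]
tool_rot: [0.482, 0.517, -0.482, 0.518]
force: [0.4, -0.0, -3.1]
gripper_width: 0.0245
```

>>> {"api": "drive_tool", "payload": {
  "targets": [
    [[0.001,0,0,0,0,0],[0,0,0,0,0,0],[0,0,0,0,0,0]]
  ]
}}

```text
time_s: 11.0
tcp_pos: [0.4993, -0.0783, 0.1269]
tool_rot: [0.482, 0.517, -0.482, 0.518]
force: [-0.7, 1.0, -1.0]
gripper_width: 0.0244
```

>>> {"api": "drive_tool", "payload": {
  "targets": [
    [[0.001,0,0,0,0,0],[0,0,0,0,0,0],[0,0,0,0,0,0]]
  ]
}}

```text
time_s: 11.3
tcp_pos: [0.4994, -0.0783, 0.1265]
tool_rot: [0.482, 0.517, -0.482, 0.518]
force: [-2.1, 0.4, 2.8]
gripper_width: 0.0245
```

>>> {"api": "drive_tool", "payload": {
  "targets": [
    [[0.002,0,0,0,0,0],[0.002,0,0,0,0,0]]
  ]
}}

```text
time_s: 11.5
tcp_pos: [0.4996, -0.0784, 0.1231]
tool_rot: [0.482, 0.517, -0.481, 0.518]
force: [-4.0, 0.8, 10.8]
gripper_width: 0.0242
```

>>> {"api": "drive_tool", "payload": {
  "targets": [
    [[0.002,0,0,0,0,0]]
  ]
}}

```text
time_s: 11.6
tcp_pos: [0.4997, -0.0784, 0.1215]
tool_rot: [0.482, 0.517, -0.481, 0.518]
force: [-3.5, 0.6, 11.2]
gripper_width: 0.0243
```

>>> {"api": "drive_tool", "payload": {
  "targets": [
    [[0.002,0,0,0,0,0]]
  ]
}}

```text
time_s: 11.7
tcp_pos: [0.4997, -0.0785, 0.1198]
tool_rot: [0.482, 0.517, -0.481, 0.518]
force: [-4.6, 0.7, 10.3]
gripper_width: 0.0244
```

>>> {"api": "drive_tool", "payload": {
  "targets": [
    [[0.0015,0,0,0,0,0]]
  ]
}}

```text
time_s: 11.8
tcp_pos: [0.4997, -0.0785, 0.1187]
tool_rot: [0.482, 0.517, -0.481, 0.518]
force: [-4.2, 0.8, 9.9]
gripper_width: 0.0245
```

>>> {"api": "drive_tool", "payload": {
  "targets": [
    [[0.0015,0,0,0,0,0]]
  ]
}}

```text
time_s: 11.9
tcp_pos: [0.4997, -0.0785, 0.1174]
tool_rot: [0.482, 0.517, -0.481, 0.518]
force: [-2.8, 1.7, 8.6]
gripper_width: 0.0242
```

>>> {"api": "drive_tool", "payload": {
  "targets": [
    [[0.001,0,0,0,0,0]]
  ]
}}

```text
time_s: 12.0
tcp_pos: [0.4997, -0.0785, 0.1166]
tool_rot: [0.482, 0.517, -0.481, 0.518]
force: [-1.9, 0.8, 7.6]
gripper_width: 0.0244
```

The spring has tripped: the net force peaked near 13.6 N and fell to about 10 N with roughly 9.5 to 10 mm pressed. Easing off now.

>>> {"api": "drive_tool", "payload": {
  "targets": [
    [[-0.002,0,0,0,0,0],[-0.002,0,0,0,0,0],[-0.003,0,0,0,0,0],[-0.004,0,0,0,0,0],[-0.004,0,0,0,0,0],[-0.006,0,0,0,0,0],[0,0,0,0,0,0],[0,0,0,0,0,0]]
  ]
}}

```text
time_s: 12.8
tcp_pos: [0.4996, -0.0784, 0.1387]
tool_rot: [0.482, 0.517, -0.481, 0.518]
force: [0.1, -0.5, -2.8]
gripper_width: 0.0244
```

```bash
python3 -c "
from h import *
togo([.4775,.0932,.22])
f=grab_frame('scene'); np.savez('scene6.npz',**f)
s=r.get_state();t=np.array(s['tcp_pos']);t[2]-=.1127
k=lambda p:np.round((np.array(proj(f,p))-[261,115]+.5)*12-.5,1)
print('exp tip',k(t),'exp sleeve',k(t+[0,0,.038]),'cross',k([.4987,-.0785,.0143]))
cv2.imwrite('pics/r6.png',cv2.resize(f['img'][115:163,261:311],None,fx=12,fy=12,interpolation=cv2.INTER_CUBIC)[...,::-1])
"
```

```text
tool axes world (cols): [[0.0019, 0.9974, 0.0719], [-0.0007, 0.0719, -0.9974], [-1.0, 0.0018, 0.0008]]
t 12.8 tcp [ 0.4996 -0.0784  0.1387] w 0.0244 F [ 0.1 -0.5 -2.8] j [-0.248  0.433  1.869 -0.     0.838 -0.319]
jaw yaw 0.072 shift tool [-0.0814 -0.0096 -0.1727]
levelling rotvec [-0.      0.0008 -0.0018]
exp tip [309.9 368.3] exp sleeve [301.3 251.1] cross [311.8 400.3]
```

View pics/r6.png

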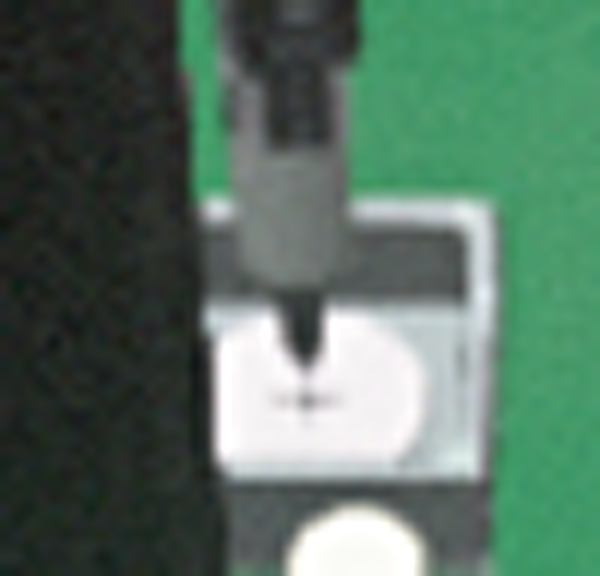

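The crop shows the tip at (307,366) over the cross at (307,401), where a dot now appears. The expected tip was (310,368), so the punch has not slipped in the grip. On to the square tag.

>>> {"api": "drive_tool", "payload": {
  "targets": [
    [[-0.02,0,0,0,0.0008,-0.0018],[-0.03,0,0,0,0,0],[-0.01,-0.002,-0.025,0,0,0],[0,-0.002,-0.035,0,0,0],[0,-0.002,-0.035,0,0,0],[0,-0.002,-0.035,0,0,0],[0,-0.0016,-0.028,0,0,0],[0,0,-0.01,0,0,0],[0,0,0,0,0,0],[0,0,0,0,0,0]]
  ]
}}

```text
time_s: 13.85
tcp_pos: [0.4769, 0.0931, 0.1993]
tool_rot: [0.482, 0.518, -0.483, 0.517]
force: [0.2, -0.8, -2.9]
gripper_width: 0.0245
```

```bash
python3 -c "
from h import *
togo([.4773,.0935,.155])"
```

```text
tool axes world (cols): [[-0.0019, 0.9975, 0.0701], [0.0004, 0.0701, -0.9975], [-1.0, -0.0019, -0.0005]]
t 13.85 tcp [0.4769 0.0931 0.1993] w 0.0245 F [ 0.2 -0.8 -2.9] j [9.700e-02 3.090e-01 1.871e+00 1.000e-03 9.640e-01 2.600e-02]
jaw yaw 0.0701 shift tool [ 0.0443  0.0005 -0.0004]
levelling rotvec [-0.     -0.0005  0.0019]
```

>>> {"api": "drive_tool", "payload": {
  "targets": [
    [[0.015,0,0,0,0,0.0019],[0.015,0,0,0,0,0],[0.012,0,0,0,0,0],[0.005,0,0,0,0,0],[0,0,0,0,0,0],[0,0,0,0,0,0]]
  ]
}}

```text
time_s: 14.45
tcp_pos: [0.4785, 0.0881, 0.1508]
tool_rot: [0.484, 0.516, -0.483, 0.516]
force: [-1.0, 0.3, -2.5]
gripper_width: 0.0245
```

```bash
python3 -c "
from h import *
togo([.4773,.0935,.145])"
```

```text
tool axes world (cols): [[0.0012, 0.9979, 0.0648], [-0.0002, 0.0648, -0.9979], [-1.0, 0.0012, 0.0003]]
t 14.45 tcp [0.4785 0.0881 0.1508] w 0.0245 F [-1.   0.3 -2.5] j [ 0.086  0.384  1.909 -0.     0.848  0.022]
jaw yaw 0.0648 shift tool [ 0.0058 -0.0009 -0.0055]
levelling rotvec [-0.      0.0003 -0.0012]
```

>>> {"api": "drive_tool", "payload": {
  "targets": [
    [[0,-0.0009,-0.0055,0,0.0003,-0.0012],[0,0,0,0,0,0],[0.003,0,0,0,0,0],[0,0,0,0,0,0],[0,0,0,0,0,0]]
  ]
}}

```text
time_s: 14.95
tcp_pos: [0.4779, 0.0942, 0.149]
tool_rot: [0.484, 0.515, -0.483, 0.517]
force: [0.0, 0.8, -2.5]
gripper_width: 0.0246
```

```bash
python3 -c "
from h import *
togo([.4773,.0935,.145])
f=grab_frame('scene'); np.savez('scene7.npz',**f)
s=r.get_state();t=np.array(s['tcp_pos']);t[2]-=.1127
k=lambda p:np.round((np.array(proj(f,p))-[323,105]+.5)*12-.5,1)
print('exp tip',k(t),'cross',k([.4773,.0935,.0248]))
cv2.imwrite('pics/q7.png',cv2.resize(f['img'][105:153,323:373],None,fx=12,fy=12,interpolation=cv2.INTER_CUBIC)[...,::-1])
"
```

```text
tool axes world (cols): [[0.0025, 0.9979, 0.0651], [0.0003, 0.0651, -0.9979], [-1.0, 0.0025, -0.0001]]
t 14.95 tcp [0.4779 0.0942 0.149 ] w 0.0246 F [ 0.   0.8 -2.5] j [0.099 0.387 1.91  0.    0.842 0.034]
jaw yaw 0.0652 shift tool [ 0.004  -0.0007  0.0006]
levelling rotvec [ 0.     -0.0001 -0.0025]
exp tip [321.  342.9] cross [315.1 376.4]
```

View pics/q7.png

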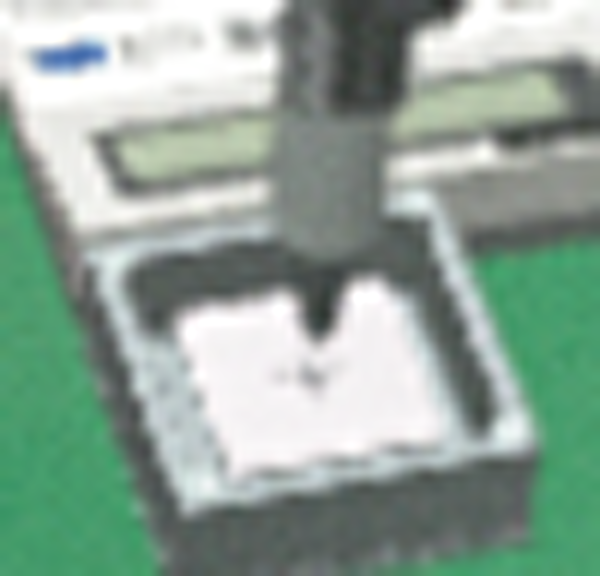

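The crop shows the tip at (319,338) and the cross at about (312,377), so the tip is roughly 0.9 mm too far in +y. I'll correct that and feel down.

>>> {"api": "drive_tool", "payload": {
  "targets": [
    [[0,0,0.0008,0,0,-0.0025],[0.003,0,0,0,0,0],[0.003,0,0,0,0,0],[0,0,0,0,0,0],[0,0,0,0,0,0]]
  ]
}}

```text
time_s: 15.5
tcp_pos: [0.4779, 0.0932, 0.1424]
tool_rot: [0.483, 0.516, -0.484, 0.516]
force: [-0.1, 0.7, -2.5]
gripper_width: 0.0242
```

>>> {"api": "drive_tool", "payload": {
  "targets": [
    [[0.002,0,0,0,0,0],[0,0,0,0,0,0],[0,0,0,0,0,0]]
  ]
}}

```text
time_s: 15.8
tcp_pos: [0.4779, 0.0932, 0.1402]
tool_rot: [0.483, 0.516, -0.484, 0.516]
force: [-0.0, 0.5, -2.4]
gripper_width: 0.0243
```

>>> {"api": "drive_tool", "payload": {
  "targets": [
    [[0.0015,0,0,0,0,0],[0,0,0,0,0,0],[0,0,0,0,0,0]]
  ]
}}

```text
time_s: 16.1
tcp_pos: [0.478, 0.0932, 0.1386]
tool_rot: [0.483, 0.516, -0.484, 0.516]
force: [0.5, -0.4, -2.9]
gripper_width: 0.0246
```

>>> {"api": "drive_tool", "payload": {
  "targets": [
    [[0.001,0,0,0,0,0],[0,0,0,0,0,0],[0,0,0,0,0,0]]
  ]
}}

```text
time_s: 16.4
tcp_pos: [0.4781, 0.0932, 0.138]
tool_rot: [0.484, 0.516, -0.483, 0.516]
force: [-0.6, -0.5, -0.1]
gripper_width: 0.0245
```

```bash
python3 -c "
from h import *
def nose(f,c,tip,name):
    g=f['img'].astype(float).mean(-1); u,v=proj(f,tip); u0=int(round(u))
    print(name,'exp tip',np.round([u,v],2),'exp cross',np.round(proj(f,c),2))
    for row in range(int(v)-6,int(v)+6):
        w=g[row,u0-8:u0+9]; bg=215.; d=np.clip(np.percentile(w,75)-w-15,0,None); print(row,d.sum().round(),(u0-8+(d*np.arange(17)).sum()/max(d.sum(),1)).round(2),w[4:13].astype(int))
nose(dict(np.load('scene6.npz')),[.4993,-.0783,.0143],[.4996,-.0784,.1387-.1127],'r6')
nose(dict(np.load('scene7.npz')),[.4773,.0935,.0253],[.4779,.0942,.149-.1127],'q7')
"
```

```text
r6 exp tip [286.36 145.22] exp cross [286.6  148.06]
139 60.0 285.57 [100  87  70  68  65  68  95  98 100]
140 282.0 285.6 [154 141  86  61  60  67 156 157 160]
141 566.0 285.47 [225 224 128  63  53  84 228 242 238]
142 710.0 285.05 [246 255 159  64  49  86 246 252 251]
143 683.0 284.34 [249 251 175  77  46  95 242 248 246]
144 497.0 283.79 [246 249 228 130  63 142 244 248 244]
145 291.0 281.97 [245 247 247 208 135 208 246 247 244]
146 169.0 278.98 [244 246 248 248 211 240 246 244 245]
147 179.0 279.23 [245 236 235 231 204 228 233 237 242]
148 318.0 282.24 [244 233 212 210 155 190 210 229 243]
149 163.0 278.61 [244 243 242 242 217 237 243 244 244]
150 150.0 278.0 [243 242 242 245 232 240 245 245 243]
q7 exp tip [349.3  133.13] exp cross [348.81 135.78]
127 9.0 350.29 [88 88 79 79 77 70 74 90 97]
128 35.0 349.07 [ 90  98  83  73  74  69  86 162 189]
129 685.0 347.3 [160 186 140  88  70  67 135 246 254]
130 696.0 348.9 [237 255 208 106  61  76 171 245 248]
131 580.0 350.03 [247 252 212 112  61  78 198 244 244]
132 358.0 349.67 [245 246 236 154  83 129 222 242 241]
133 108.0 349.94 [243 244 244 214 162 215 244 244 241]
134 2.0 357.0 [244 243 239 232 229 238 240 242 241]
135 34.0 348.32 [240 233 234 201 224 224 229 241 241]
136 135.0 348.33 [233 217 223 177 174 219 238 244 241]
137 29.0 348.79 [244 244 245 223 206 237 244 242 242]
138 0.0 341.0 [244 244 244 243 233 240 242 242 242]
```

Measured on the pixels, the tip is within about 0.7 mm of the cross. Contact is at TCP z of about 0.138, which puts the tag top at about 0.025 m. Pressing now.

>>> {"api": "drive_tool", "payload": {
  "targets": [
    [[0.002,0,0,0,0,0],[0.002,0,0,0,0,0],[0.002,0,0,0,0,0]]
  ]
}}

```text
time_s: 16.7
tcp_pos: [0.4785, 0.0933, 0.1332]
tool_rot: [0.484, 0.516, -0.483, 0.516]
force: [-3.1, -0.7, 11.2]
gripper_width: 0.0242
```

>>> {"api": "drive_tool", "payload": {
  "targets": [
    [[0.002,0,0,0,0,0]]
  ]
}}

```text
time_s: 16.8
tcp_pos: [0.4786, 0.0933, 0.1317]
tool_rot: [0.484, 0.516, -0.483, 0.516]
force: [-3.9, -0.2, 11.1]
gripper_width: 0.0243
```

>>> {"api": "drive_tool", "payload": {
  "targets": [
    [[0.0015,0,0,0,0,0]]
  ]
}}

```text
time_s: 16.9
tcp_pos: [0.4786, 0.0933, 0.1306]
tool_rot: [0.484, 0.516, -0.483, 0.516]
force: [-3.7, -0.6, 9.5]
gripper_width: 0.0241
```

>>> {"api": "drive_tool", "payload": {
  "targets": [
    [[0.0015,0,0,0,0,0]]
  ]
}}

```text
time_s: 17.0
tcp_pos: [0.4786, 0.0933, 0.1295]
tool_rot: [0.484, 0.516, -0.483, 0.516]
force: [-3.9, 0.7, 9.2]
gripper_width: 0.0241
```

>>> {"api": "drive_tool", "payload": {
  "targets": [
    [[0.0015,0,0,0,0,0]]
  ]
}}

```text
time_s: 17.1
tcp_pos: [0.4785, 0.0933, 0.1284]
tool_rot: [0.484, 0.516, -0.483, 0.516]
force: [-2.9, -0.3, 7.9]
gripper_width: 0.0242
```

>>> {"api": "drive_tool", "payload": {
  "targets": [
    [[0.001,0,0,0,0,0]]
  ]
}}

```text
time_s: 17.2
tcp_pos: [0.4785, 0.0933, 0.1277]
tool_rot: [0.484, 0.516, -0.483, 0.516]
force: [-3.1, -0.4, 6.7]
gripper_width: 0.024
```

>>> {"api": "drive_tool", "payload": {
  "targets": [
    [[-0.002,0,0,0,0,0],[-0.002,0,0,0,0,0],[-0.003,0,0,0,0,0],[-0.004,0,0,0,0,0],[-0.004,0,0,0,0,0],[-0.006,0,0,0,0,0],[0,0,0,0,0,0],[0,0,0,0,0,0]]
  ]
}}

```text
time_s: 18.0
tcp_pos: [0.4785, 0.0933, 0.1505]
tool_rot: [0.484, 0.516, -0.483, 0.516]
force: [-0.0, 0.2, -2.2]
gripper_width: 0.0241
```

```bash
python3 -c "
from h import *
togo([.649,.036,.23])
f=grab_frame('scene'); np.savez('scene8.npz',**f); g=f['img'].astype(float).mean(-1)
s=r.get_state();t=np.array(s['tcp_pos']);t[2]-=.1127
print('exp tip',proj(f,t)); print(g[130:140,343:356].astype(int)); print(dict(np.load('scene0.npz'))['img'].astype(float).mean(-1)[133:140,343:356].astype(int)); print('round after',g[144:151,281:292].astype(int))
print('round before',dict(np.load('scene0.npz'))['img'].astype(float).mean(-1)[144:151,281:292].astype(int))
"
```

```text
tool axes world (cols): [[0.0012, 0.9979, 0.0655], [-0.0001, 0.0655, -0.9979], [-1.0, 0.0012, 0.0002]]
t 18.0 tcp [0.4785 0.0933 0.1505] w 0.0241 F [-0.   0.2 -2.2] j [ 0.097  0.386  1.907 -0.     0.848  0.032]
jaw yaw 0.0655 shift tool [-0.0792  0.1665  0.0683]
levelling rotvec [-0.      0.0002 -0.0012]
exp tip (np.float64(349.02436269861175), np.float64(132.92376769588452))
[[208 215 241 255 180  87  59  80 198 246 247 247 241]
 [251 248 249 253 185  91  61 111 216 243 243 243 246]
 [245 245 245 249 221 138 111 189 241 243 242 242 244]
 [241 242 243 246 241 215 209 243 246 243 243 241 242]
 [241 243 243 244 237 233 243 244 236 242 244 242 242]
 [244 243 239 234 235 203 222 223 230 239 242 242 242]
 [244 243 233 219 223 177 172 218 239 242 242 241 242]
 [244 242 244 244 243 221 205 238 244 242 242 241 240]
 [243 244 243 243 245 242 235 241 241 242 243 242 242]
 [242 243 243 241 242 241 243 242 242 241 243 243 242]]
[[242 242 240 244 239 242 243 242 242 241 241 242 243]
 [242 242 244 243 234 230 241 239 237 241 242 241 244]
 [243 243 237 235 235 201 220 222 228 238 242 243 241]
 [243
[... 200 characters left out ...]
2 242 244 243]]
round after [[246 244 243 244 241 243 242 243 244 244 245]
 [245 244 243 244 242 238 241 244 243 245 242]
 [247 244 244 245 243 228 240 245 244 244 242]
 [246 242 238 231 230 203 226 229 237 242 244]
 [245 245 229 217 208 153 194 213 230 242 243]
 [246 245 242 242 244 218 237 245 245 246 243]
 [246 244 244 244 244 234 241 244 243 244 244]]
round before [[247 244 243 242 241 242 244 242 243 244 244]
 [246 243 244 244 243 237 242 243 245 243 243]
 [246 245 244 243 244 228 242 243 244 244 242]
 [245 245 239 231 229 204 224 231 238 244 243]
 [245 244 232 215 209 157 193 212 228 240 243]
 [244 243 243 243 242 218 238 243 243 244 244]
 [245 243 243 244 244 233 242 244 245 243 243]]
```

Neither dot shows in the pixels; the grey levels at both crosses are unchanged. The force curves confirm both trips, though: a peak near 13.6 N, then falling to about 10 N on the round tag and 9 N on the square one, at 9 to 10 mm. Now back to the stand.

>>> {"api": "drive_tool", "payload": {
  "targets": [
    [[-0.03,0,0,0,0.0002,-0.0012],[-0.04,0,0,0,0,0],[-0.014,0.015,0.006,0,0,0],[0,0.035,0.0145,0,0,0],[0,0.035,0.0145,0,0,0],[0,0.035,0.0145,0,0,0],[0,0.03,0.012,0,0,0],[0,0.015,0.006,0,0,0],[0,0,0,0,0,0],[0,0,0,0,0,0]]
  ]
}}

```text
time_s: 19.05
tcp_pos: [0.6515, 0.0345, 0.2332]
tool_rot: [0.482, 0.518, -0.485, 0.515]
force: [0.2, 0.3, -2.1]
gripper_width: 0.0243
```

```bash
python3 -c "
from h import *
togo([.6491,.036,.20])"
```

```text
tool axes world (cols): [[-0.0063, 0.9978, 0.0661], [-0.0002, 0.0661, -0.9978], [-1.0, -0.0063, -0.0002]]
t 19.05 tcp [0.6515 0.0345 0.2332] w 0.0243 F [ 0.2  0.3 -2.1] j [-0.018  0.562  1.383 -0.     1.203 -0.084]
jaw yaw 0.0662 shift tool [ 0.0332 -0.0021 -0.0017]
levelling rotvec [-0.     -0.0002  0.0063]
```

>>> {"api": "drive_tool", "payload": {
  "targets": [
    [[0,-0.0021,-0.0017,0,0,0.0063],[0,0,0,0,0,0],[0.012,0,0,0,0,0],[0.012,0,0,0,0,0],[0.01,0,0,0,0,0],[0,0,0,0,0,0],[0,0,0,0,0,0]]
  ]
}}

```text
time_s: 19.75
tcp_pos: [0.6459, 0.0378, 0.1955]
tool_rot: [0.482, 0.517, -0.483, 0.516]
force: [1.3, -0.4, -1.8]
gripper_width: 0.0243
```

```bash
python3 -c "
from h import *
togo([.6491,.036,.116])"
```

```text
tool axes world (cols): [[-0.0022, 0.9977, 0.0678], [0.0004, 0.0678, -0.9977], [-1.0, -0.0022, -0.0006]]
t 19.75 tcp [0.6459 0.0378 0.1955] w 0.0243 F [ 1.3 -0.4 -1.8] j [-0.014  0.588  1.437  0.     1.119 -0.082]
jaw yaw 0.0679 shift tool [0.0795 0.0033 0.002 ]
levelling rotvec [-0.     -0.0006  0.0022]
```

>>> {"api": "drive_tool", "payload": {
  "targets": [
    [[0,0.0032,0.002,0,-0.0006,0.0022],[0,0,0,0,0,0],[0,0,0,0,0,0]]
  ]
}}

```text
time_s: 20.05
tcp_pos: [0.6499, 0.0357, 0.1961]
tool_rot: [0.483, 0.516, -0.483, 0.517]
force: [-0.4, 0.5, -2.4]
gripper_width: 0.0244
```

```bash
python3 -c "
from h import *
togo([.6491,.036,.116])"
```

```text
tool axes world (cols): [[0.0013, 0.9977, 0.0677], [-0.0001, 0.0677, -0.9977], [-1.0, 0.0013, 0.0002]]
t 20.05 tcp [0.6499 0.0357 0.1961] w 0.0244 F [-0.4  0.5 -2.4] j [-0.017  0.593  1.427 -0.     1.12  -0.084]
jaw yaw 0.0677 shift tool [ 0.0801 -0.0009 -0.0004]
levelling rotvec [-0.      0.0002 -0.0013]
```

>>> {"api": "drive_tool", "payload": {
  "targets": [
    [[0.01,-0.0009,-0.0003,0,0,-0.0013],[0.01,0,0,0,0,0],[0.01,0,0,0,0,0],[0.005,0,0,0,0,0],[0,0,0,0,0,0]]
  ]
}}

```text
time_s: 20.55
tcp_pos: [0.6487, 0.036, 0.1575]
tool_rot: [0.483, 0.517, -0.483, 0.516]
force: [-0.2, -0.1, -2.7]
gripper_width: 0.0244
```

```bash
python3 -c "
from h import *
togo([.6491,.036,.116])"
```

```text
tool axes world (cols): [[-0.0008, 0.9977, 0.0676], [-0.0002, 0.0676, -0.9977], [-1.0, -0.0008, 0.0001]]
t 20.55 tcp [0.6487 0.036  0.1575] w 0.0244 F [-0.2 -0.1 -2.7] j [-0.016  0.635  1.458 -0.     1.049 -0.084]
jaw yaw 0.0677 shift tool [ 0.0415  0.0005 -0.    ]
levelling rotvec [0.     0.0001 0.0008]
```

>>> {"api": "drive_tool", "payload": {
  "targets": [
    [[0.008,0.0004,0,0,0,0.0008],[0.008,0,0,0,0,0],[0.008,0,0,0,0,0],[0.006,0,0,0,0,0],[0.003,0,0,0,0,0],[0,0,0,0,0,0]]
  ]
}}

```text
time_s: 21.15
tcp_pos: [0.6491, 0.036, 0.1214]
tool_rot: [0.483, 0.517, -0.483, 0.517]
force: [-0.1, 0.7, -2.4]
gripper_width: 0.0244
```

```bash
python3 -c "
from h import *
togo([.6491,.036,.116])"
```

```text
tool axes world (cols): [[-0.0001, 0.9977, 0.0676], [-0.0001, 0.0676, -0.9977], [-1.0, -0.0001, 0.0001]]
t 21.15 tcp [0.6491 0.036  0.1214] w 0.0244 F [-0.1  0.7 -2.4] j [-0.016  0.68   1.477 -0.     0.984 -0.084]
jaw yaw 0.0677 shift tool [ 0.0054 -0.     -0.    ]
levelling rotvec [0.     0.0001 0.0001]
```

>>> {"api": "drive_tool", "payload": {
  "targets": [
    [[0.003,0,0,0,0,0],[0.0015,0,0,0,0,0],[0,0,0,0,0,0]]
  ]
}}

```text
time_s: 21.45
tcp_pos: [0.6494, 0.036, 0.117]
tool_rot: [0.483, 0.516, -0.483, 0.517]
force: [-0.1, -0.1, -2.3]
gripper_width: 0.0245
```

>>> {"api": "drive_tool", "payload": {
  "targets": [
    [[0.001,0,0,0,0,0],[0,0,0,0,0,0],[0,0,0,0,0,0]]
  ]
}}

```text
time_s: 21.75
tcp_pos: [0.6497, 0.036, 0.1165]
tool_rot: [0.483, 0.516, -0.482, 0.517]
force: [-0.0, -0.8, -2.4]
gripper_width: 0.0244
```

>>> {"api": "drive_tool", "payload": {
  "targets": [
    [[0.0012,-0.0004,0,0,0,0],[0,0,0,0,0,0],[0,0,0,0,0,0]]
  ]
}}

```text
time_s: 22.05
tcp_pos: [0.6498, 0.036, 0.1164]
tool_rot: [0.484, 0.516, -0.482, 0.518]
force: [0.4, -1.0, -2.1]
gripper_width: 0.0244
```

>>> {"api": "drive_tool", "payload": {
  "targets": [
    [[0.001,0,0,0,0,0],[0,0,0,0,0,0],[0,0,0,0,0,0]]
  ]
}}

```text
time_s: 22.35
tcp_pos: [0.6501, 0.0359, 0.1162]
tool_rot: [0.484, 0.516, -0.482, 0.518]
force: [-0.6, -0.6, -1.2]
gripper_width: 0.0245
```

```bash
python3 -c "
from h import *
togo([.6491,.036,.1162])"
```

```text
tool axes world (cols): [[0.0043, 0.9977, 0.0677], [-0.0002, 0.0677, -0.9977], [-1.0, 0.0042, 0.0005]]
t 22.35 tcp [0.6501 0.0359 0.1162] w 0.0245 F [-0.6 -0.6 -1.2] j [-0.016  0.687  1.48  -0.     0.971 -0.084]
jaw yaw 0.0678 shift tool [ 0.     -0.001  -0.0001]
levelling rotvec [-0.      0.0005 -0.0042]
```

>>> {"api": "drive_tool", "payload": {
  "targets": [
    [[0.0005,-0.001,0,0,0.0005,-0.0042],[0,0,0,0,0,0],[0,0,0,0,0,0]]
  ]
}}

```text
time_s: 22.65
tcp_pos: [0.6499, 0.0359, 0.1162]
tool_rot: [0.483, 0.516, -0.482, 0.517]
force: [0.0, 0.2, 0.4]
gripper_width: 0.0247
```

>>> {"api": "drive_tool", "payload": {
  "targets": [
    [[0,0,0,0,0,0],[0,0,0,0,0,0],[0,0,0,0,0,0],[0,0,0,0,0,0],[0,0,0,0,0,0],[0,0,0,0,0,0],[0,0,0,0,0,0]]
  ],
  "hand": -1
}}

```text
time_s: 23.35
tcp_pos: [0.6494, 0.0359, 0.1158]
tool_rot: [0.483, 0.516, -0.483, 0.517]
force: [-0.0, -0.2, -0.0]
gripper_width: 0.0853
```

```bash
python3 -c "
from h import *
togo([.6491,.036,.1162])"
```

```text
tool axes world (cols): [[0.0007, 0.9977, 0.0677], [0.0, 0.0677, -0.9977], [-1.0, 0.0007, 0.0]]
t 23.35 tcp [0.6494 0.0359 0.1158] w 0.0853 F [-0.  -0.2 -0. ] j [-0.016  0.688  1.48   0.     0.974 -0.084]
jaw yaw 0.0677 shift tool [-0.0004 -0.0003 -0.0001]
levelling rotvec [-0.      0.     -0.0007]
```

Released. I'll lift straight up, then draw back out of both camera views.

>>> {"api": "drive_tool", "payload": {
  "targets": [
    [[-0.015,0,0,0,0,0],[-0.02,0,0,0,0,0],[-0.03,0,0,0,0,0],[-0.03,0,0,0,0,0],[-0.03,0,0,0,0,0],[-0.03,0,0,0,0,0],[0,-0.04,0,0,0,0],[0,-0.04,0,0,0,0],[0,-0.04,0,0,0,0],[0,-0.04,0,0,0,0]]
  ]
}}

```text
time_s: 24.35
tcp_pos: [0.488, 0.0248, 0.2867]
tool_rot: [0.485, 0.514, -0.48, 0.52]
force: [0.2, 0.1, -0.8]
gripper_width: 0.0854
```

>>> {"api": "drive_tool", "payload": {
  "targets": [
    [[0,-0.04,0,0,0,0],[0,-0.04,0,0,0,0],[0,-0.04,0,0,0,0],[0,-0.03,0,0,0,0],[0,-0.03,0,0,0,0],[0,0,0,0,0,0],[0,0,0,0,0,0]]
  ]
}}

```text
time_s: 25.05
tcp_pos: [0.2975, 0.0124, 0.2901]
tool_rot: [0.488, 0.51, -0.477, 0.523]
force: [-0.3, -0.2, 0.0]
gripper_width: 0.0855
```

```bash
python3 -c "
from h import *
togo([.33,.03,.27])
for n in('scene','top'):
  f=grab_frame(n); o=dict(np.load(n+'0.npz'))
  for F,nm in((o,'before'),(f,'after')):
    PP=pts(F); near=np.hypot(PP[...,0]-.649,PP[...,1]-.036)<.06
    for lo,hi in((.085,.13),(.14,.165)):
        q=PP[near&(PP[...,2]>lo)&(PP[...,2]<hi)]; print(n,nm,lo,len(q),np.round(q.mean(0),4),'zmax',q[:,2].max().round(4))
  d=cv2.absdiff(o['img'],f['img']).max(-1); m=(d>40).astype(np.uint8); k=cv2.connectedComponentsWithStats(m)
  print(n,'changed blobs',[x.tolist() for x in k[2][1:] if x[4]>6])
"
```

```text
tool axes world (cols): [[0.0233, 0.9974, 0.0679], [-0.0016, 0.0679, -0.9977], [-0.9997, 0.0231, 0.0032]]
t 25.05 tcp [0.2975 0.0124 0.2901] w 0.0855 F [-0.3 -0.2  0. ] j [-1.160e-01 -2.070e-01  2.172e+00  1.000e-03  1.153e+00 -1.840e-01]
jaw yaw 0.068 shift tool [ 0.0208  0.0331 -0.0154]
levelling rotvec [-0.      0.0032 -0.0231]
scene before 0.085 130 [0.6605 0.0327 0.1084] zmax 0.1298
scene before 0.14 96 [0.6557 0.034  0.1502] zmax 0.1575
scene after 0.085 131 [0.6615 0.0327 0.108 ] zmax 0.1297
scene after 0.14 101 [0.6566 0.034  0.1501] zmax 0.1572
scene changed blobs [[79, 0, 38, 27, 338], [124, 0, 15, 17, 112], [298, 1, 10, 6, 42], [328, 0, 31, 27, 564], [313, 17, 2, 12, 14]]
top before 0.085 28 [0.6394 0.0374 0.1067] zmax 0.1278
top before 0.14 75 [0.6481 0.0376 0.1507] zmax 0.1601
top after 0.085 29 [0.6405 0.0366 0.109 ] zmax 0.1298
top after 0.14 72 [0.6491 0.0373 0.1509] zmax 0.1583
top changed blobs [[292, 284, 12, 10, 62], [245, 296, 200, 104, 12420], [462, 321, 163, 79, 8002]]
```

```bash
python3 -c "
from rig import r
print(r.close_job())"
```

```text
the job is handed in; nothing more can be done
None
```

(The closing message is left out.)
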